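# Flip the tangram cabinet's marker paddle over to its house side

### The arm

A 7-joint arm with a two-finger parallel gripper is mounted at the origin on the work surface. World frame = base frame: x ahead of the robot, y to its left, z up, the work surface at z = 0. Lengths are in mm, angles in rad, forces in N, time in s.
With the tool pointing down it reaches from about 400 to 850 mm from the base axis. Payload 4.5 kg.
Tool frame: the origin (TCP) lies at the very end of the fingers, on their centre line; the grasp point (between the pads) lies grip_depth behind it (grip_depth is the distance from the TCP to the grasp point, in mm); z points along the fingers, y is the line along which they close (so a half turn about z gives the same grasp; the last joint's range is limited). The gripper opens to 88 mm and grips with 3 to 60 N. Pads are 18 mm wide; open, the fingers measure 123 mm over their backs; the gripper's body (75 mm by 187 mm) begins 45 mm behind the grasp point.
Start: joints at [-1.289, 0.689, -0.195, 1.565, 0.157, 0.902, -0.215], TCP at [153.273, 605.938, 238.743] pointing down, gripper open.
Joint ranges: [-3.01, 3.01], [-0.46, 2.08], [-1.47, 1.51], [0.13, 2.56], [-1, 4.14], [0.04, 2.09], [-2.66, 2.66]. Speed limits (rad/s): [2.57, 2.57, 3.14, 3.14, 3.14, 3.14, 3.14].

### API

Orientations are given as a 3x3 rotation matrix whose columns are the frame's x, y, z axes.
In Python, from bench import * gives the robot as it stands.
- The arm moves only by the tool servo_tool, never from a script. Its argument "series" is text: rows parted by semicolons, each of 7 numbers parted by spaces: the shift along the tool's x, y, z in units of 0.15 m (1.0 is 0.15 m), then the turn, a rotation vector about the tool's x, y, z in units of 90 degrees (1.0 is 90 degrees), then the closure, from -1 (fully open) to 1 (shut), so that 0 is half open. In form: tx ty tz ax ay az hand; .... A call has 1 to 12 rows; each row is the pose to reach, as a shift and turn from the pose commanded when the call began, along the tool's axes at that moment; what a row does not reach only later rows make up. A row lasts 1/10 s, in which the tool goes at most 50 mm and 8.59 degrees, less where a joint would pass 70% of its speed; a pose out of reach is approached as far as the arm can. A call with a number of a shift or a turn outside -1 to 1 is refused whole. A call with a gripper value outside its range is refused whole. The fingers move at their own pace and stop on an object; the grip force is fixed at half the most. Time passes only in rows, so rows that repeat a pose let the fingers close. It gives the time, the measured TCP pose, the force, the opening and the grip force at its end, in the units of the state.
- get_state(): the state, without advancing time (a new reading comes with each control period).
- grab_frame(name): name is "side" or "top" or "wrist"; returns a dict with "color" (480x640x3 uint8, red, green, blue), "depth" (480x640 float32, mm along the optical axis (not along the pixel's ray), 0 where there is no reading), "mtx" (3x3 intrinsics, pixels), "D" ([k1, k2, p1, p2, k3] as OpenCV has them; the pictures are not rectified), "R" (3x3) and "t" (3): a world point X has camera coordinates R X + t. Camera axes: x right, y down, z forward; pixel columns grow to the right and rows downward; lengths in mm; the calibration is good to about 2 mm. A picture is of the moment at which its call begins.
- sign_off(): hands the job in; it is judged then, once.
The state is a dict: "time": time; "joint_pos": joint angles; "joint_vel": joint speeds; "joint_torque": joint torques, N m; "ee_pos": TCP position; "orientation": TCP orientation; "ft_force": force on the tool from outside, world axes, zero at the start; "moment": the same for the moment, N m; "grip_width": finger opening in mm; "finger_force": force on a finger pad.
Only numpy, scipy, OpenCV 4.12 (cv2) and the standard library are available. Lean on these libraries where they do the work, as an engineer would, in place of code of your own. Each camera call takes 0.05 s, during which the arm holds its last target. There are 200 camera calls.

### The job

The tangram set has been taken out of the little white cabinet, so turn the marker on the cabinet's roof: with a fingertip, flip the dark wooden paddle half a turn over its hinge, from the left half of the roof to the right half, and press it down flat so that the face with the house figure shows. Only push it, do not take it between the fingers, and leave the cabinet standing where it is with its doors shut, and the dish, the binder clip and the loose tangram pieces where they lie.

Things in the scene. Friction and masses are not known exactly. Their poses are not given: they have to be found in the camera images.
- paddle (a joint): Angle of the marker paddle, rad: 0 = flat over the left half of the roof (cabinet's +y side), a raised square of seven tangram pieces on its upper face; 1.57 = straight up; 3.14 (its stop) = flat over the right half (-y side), a raised house figure showing. Starts at 0 to 0.25. Friction hinge: the paddle stays at any angle; about 0.5 N at the handle turns it. The paddle weighs 35 g.
- paddle_hinge (a point): Middle of the hinge axis, 8 mm above the middle of the roof. The axis runs front to back along the cabinet's x; steel knuckles of 5.5 mm radius sit on it 44 to 56 mm before and behind this point. Frame turns with the paddle: y from the hinge along the paddle to its handle, x along the hinge to the back, z out of the face with the seven-piece square.
- paddle_panel (a point): Centre of the paddle's rectangular dark wood panel, 44 mm from the hinge axis, mid-thickness; frame as for paddle_hinge. The panel is 84 mm wide (along the hinge), reaches from 4 to 84 mm from the axis and is 5 mm thick. When it lies flat its underside is 5.5 mm above the roof.
- paddle_handle (a point): Middle of the paddle's handle near its rounded end, 102 mm from the hinge axis, mid-thickness; frame as for paddle_hinge. The handle is 28 mm wide, 5 mm thick, 84 to 116 mm from the axis, its end a half round. Lying flat it juts 26 mm past the cabinet's side wall, with nothing under it for 140 mm but low bystanders on the mat, so a fingertip can come under it from the side.
- cabinet: White plastic cabinet, 180 mm wide (y), 140 mm deep (x), 150 mm high, about 1.4 kg, loose on a bamboo mat (top 4 mm above the desk). Origin: centre of its underside; z up, x from front to back, so its doors face -x, the robot; +y is its left seen from the robot. Turned by up to 0.45 rad. The flat roof, 150 mm above the origin, carries only the paddle, its hinge and rubber buffers 5 mm high.
- door_left (a joint): Left door (89 mm wide, 134 mm high, 4 mm thick, 14 mm steel knob standing 18 mm out), hinged at the cabinet's front left edge; rad, 0 = shut, grows as it opens towards the robot. Shut at the start and lightly held.
- door_right (a joint): Right door, the mirror image, hinged at the front right edge; rad, 0 = shut. Shut at the start and lightly held.
- dish: Round white ceramic dish, 132 mm across the rim, 28 mm high, three small tangram pieces in it, 0.24 kg, loose on the mat beside the cabinet; origin at the centre of its underside. A bystander.
- triangle: Large right-angled triangular tangram piece of plastic, lying flat, long side 100 mm, the others 71 mm, 8 mm thick, 21 g, loose; origin at its underside below the centroid. A bystander.
- square: Square tangram piece of plastic, lying flat, 35 mm sides, 8 mm thick, 11 g, loose; origin at the centre of its underside. A bystander.
- clip: Binder clip of dark steel lying flat with its wire handles out, about 55 mm long, 32 mm wide, 16 mm high, 16 g, loose; origin on its underside near the middle. A bystander.

How it is judged (in metres and radians):
At the end, for the whole second after the job is handed in: The paddle lies flat on the right half of the roof, house face up (joint within 0.1 rad of its stop at 3.14) and at rest; the cabinet stands upright within 30 mm of where it stood, both doors shut (under 0.1 rad); dish, clip, triangle and square lie still within 20 mm of where they lay (value of joint paddle above 3.04 rad and velocity of joint paddle between -0.1 and 0.1 rad/s and distance of cabinet from where it was at the start of the episode below 0.03 m and linear speed of each of cabinet, dish, triangle, square, clip below 0.02 m/s and angle between cabinet's own z axis and vertical below 0.05 rad and value of joint each of door_left, door_right below 0.1 rad and distance of each of dish, triangle, square, clip from where it was at the start of the episode below 0.02 m); the robot touches nothing.
It fails at once if the paddle is taken between the fingers (the grasp point lies inside the panel or the handle) instead of being pushed ((x of the grasp point in the frame of paddle_panel between -0.04 and 0.04 m and y of the grasp point in the frame of paddle_panel between -0.038 and 0.04 m and z of the grasp point in the frame of paddle_panel between -0.004 and 0.004 m) or (x of the grasp point in the frame of paddle_handle between -0.012 and 0.012 m and y of the grasp point in the frame of paddle_handle between -0.018 and 0.012 m and z of the grasp point in the frame of paddle_handle between -0.004 and 0.004 m)).
It fails at once if the cabinet is shoved more than 30 mm, lifted or tipped (distance of cabinet from where it was at the start of the episode above 0.03 m or height (world z) of cabinet above 0.016 m or angle between cabinet's own z axis and vertical above 0.12 rad).
It fails at once if a cabinet door is opened (value of joint any of door_left, door_right above 0.15 rad).
It fails at once if the dish, the clip or a loose tangram piece is lifted or pushed more than 20 mm (distance of any of dish, triangle, square, clip from where it was at the start of the episode above 0.02 m).
It also fails if it takes over 56 s, if anything falls off the work surface, if the arm or the gripper's body presses on something with over 40 N, if the wrist force passes 120 N, or if a joint passes its speed limit or range.

## Working session

There is one attempt and no reset: what is moved stays moved. The work goes in short steps, Python scripts to look and compute and a tool call to move; the robot and the scene stay as the last step left them, time stands still between calls to the robot, and variables do not carry over. Pictures are saved under pics/ and viewed, at most 10 in all, crops included, and the job is handed in when it is done.

Besides the shell and the picture viewer there is one more tool, called after "Call:" in YAML: its name, and indented under it one key for each argument. servo_tool: Moves the arm, as the interface text tells. Its arguments: {"type":"object","properties":{"series":{"type":"string"}},"required":["series"]}

```bash
mkdir -p pics
cat > h.py <<'E'
from bench import *
import numpy as np, cv2
def snap(n,f):
    g=grab_frame(n); cv2.imwrite(f'pics/{f}.png',g['color'][:,:,::-1]); np.savez(f'{f}.npz',**g); return g
def px(f,u,v,z=None):
    g=np.load(f+'.npz') if isinstance(f,str) else f
    r=cv2.undistortPoints(np.array([[[u,v]]],float),g['mtx'],g['D'])[0,0]; r=np.array([r[0],r[1],1])
    if z is None:
        d=np.median(g['depth'][v-1:v+2,u-1:u+2]); return g['R'].T@(r*d-g['t'])
    c=-g['R'].T@g['t']; w=g['R'].T@r; return c+w*(z-c[2])/w[2]
E
python3 - <<'E'
from h import *
s=get_state(); print(s)
snap('top','top0'); snap('side','side0')
E
```

```text
{'time': 0.0, 'joint_pos': array([-1.28921938,  0.68998874, -0.19451022,  1.56631622,  0.15731165,
        0.90248118, -0.21508718]), 'joint_vel': array([-0.00174694, -0.00041915, -0.00010351, -0.0014545 ,  0.00097071,
        0.00171202,  0.00011636]), 'joint_torque': array([-1.03846944e-04, -5.27562475e+01, -1.26677748e+00, -1.53435749e+01,
       -5.25821478e-02,  6.32885683e-03,  1.73743510e-04]), 'ee_pos': array([153.18162859, 605.3043707 , 237.91437499]), 'orientation': array([[-9.69484098e-01,  2.45154013e-01, -3.06417113e-04],
       [ 2.45154166e-01,  9.69482483e-01, -1.77482941e-03],
       [-1.38040528e-04, -1.79578832e-03, -9.99998378e-01]]), 'ft_force': array([-0.02533244, -0.08218018, -0.71198127]), 'moment': array([ 0.00750279, -0.05799766, -0.02852753]), 'finger_force': 0.0, 'grip_width': 87.96723962989657}
```

View pics/top0.png

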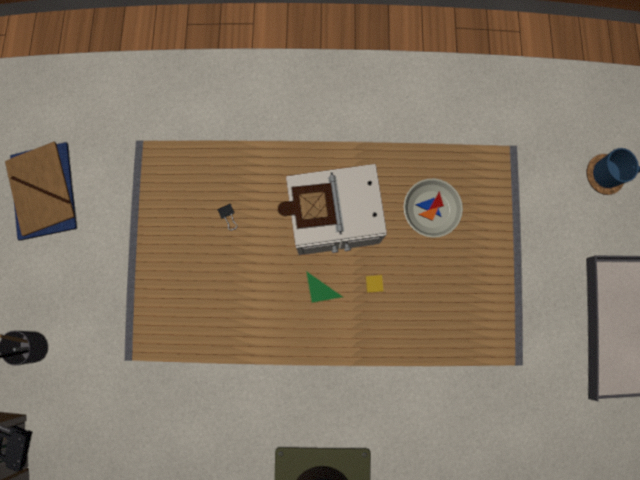

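View pics/side0.png

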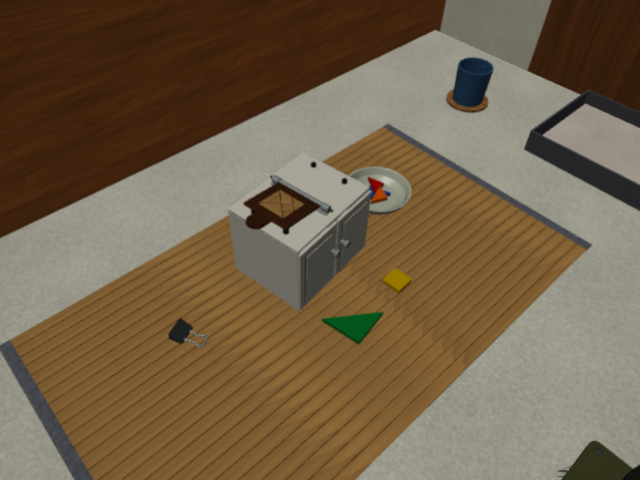

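The top view shows the cabinet at about (337,207), with the hinge running from (333,175) to (341,232) and the handle at (287,208). The dish is at (433,208), the clip at (228,215), and the triangle and square are in front. In the side view the paddle looks slightly raised.

Run:
```python
from h import *
c=cv2.imread('pics/top0.png')[155:265,270:395]
cv2.imwrite('pics/c0.png',cv2.resize(c,None,fx=5,fy=5,interpolation=cv2.INTER_CUBIC))
for n,u,v in [('hA',333,176),('hB',341,231),('handle',284,208),('handle',290,208),('panel',315,205),('roofR',360,205),('clip',226,211),('dish',433,208),('tri',320,290)]: print(n,px('top0',u,v).round(1))
```

```text
hA [658.8 -14.  165.6]
hB [550.1 -30.8 162.8]
handle [590.8  79.9 179.3]
handle [591.4  68.4 177.1]
panel [599.1  20.4 171.2]
roofR [603.9 -68.1 153.9]
clip [614.2 218.2  12.8]
dish [ 625.2 -237.    26.3]
tri [443.6   8.2  11.6]
```

View pics/c0.png

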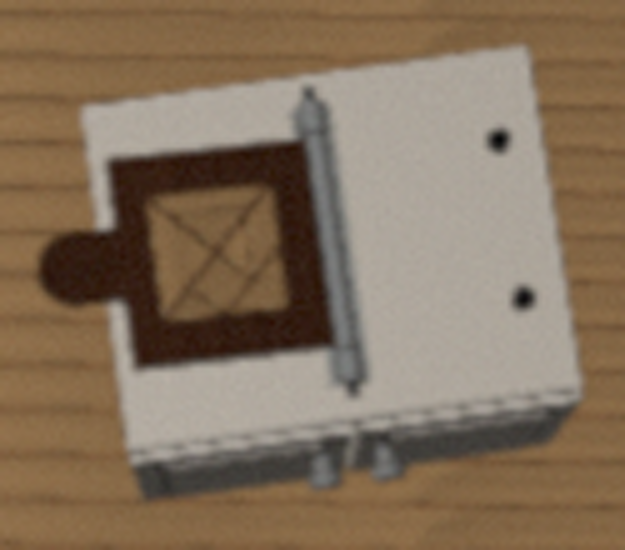

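The hinge middle comes out near (604.5, -22.4, 162) with yaw about 0.155, and the roof at z about 154, as expected. The paddle sits at about 0.14 rad. I'll close the fingers, come in from the left with the tool horizontal, lift from under the handle, then finish with the tool pointing down.

```bash
cat >> h.py <<'E'
from scipy.spatial.transform import Rotation as Ro
H=np.array([604.5,-22.4,162.]); yaw=0.155
X=np.array([np.cos(yaw),np.sin(yaw),0]); Y=np.array([-np.sin(yaw),np.cos(yaw),0]); Z=np.array([0,0,1.])
def tool(th): # th deg: 0 down, 90 pointing to -Y(cabinet)
    t=np.radians(th); z=-Z*np.cos(t)-Y*np.sin(t); return np.c_[np.cross(X,z),X,z]
def to(p,th,s=None):
    s=s or get_state(); R0=s['orientation']
    return np.r_[R0.T@(np.asarray(p)-s['ee_pos'])/150, Ro.from_matrix(R0.T@tool(th)).as_rotvec()/(np.pi/2)].round(3)
def cab(x,r,z): return H+X*x+Y*r+Z*z   # relative to the hinge
def where():
    s=get_state(); d=s['ee_pos']-H; z=s['orientation'][:,2]
    print('t',round(s['time'],2),'cab xrz',(d@np.c_[X,Y,Z]).round(1),'tilt',np.degrees(np.arctan2(-z@Y,-z[2])).round(1),'F',s['ft_force'].round(1),'q',s['joint_pos'].round(2))
E
python3 -c "
from h import *
where()
print(cab(0,250,120), to(cab(0,250,120),0),to(cab(0,250,120),90))"
```

```text
t 0.1 cab xrz [-349.   689.9   76. ] tilt 0.1 F [ 0.1 -0.8  0.2] q [-1.29  0.69 -0.19  1.57  0.16  0.9  -0.22]
[565.90497518 224.60288269 282.        ] [-3.290e+00 -1.787e+00 -2.900e-01 -1.000e-03  1.000e-03  7.440e-01] [-3.29  -1.787 -0.29   0.577 -0.874  0.578]
```

Call:
servo_tool:
  series: "-0.33 -0.18 -0.1 0 0 0.1 1;-0.66 -0.36 -0.2 0 0 0.2 1;-1 -0.54 -0.3 0 0 0.3 1;-1 -0.54 -0.3 0 0 0.4 1;-1 -0.54 -0.3 0 0 0.5 1;-1 -0.54 -0.3 0 0 0.6 1;-1 -0.54 -0.3 0 0 0.7 1;-1 -0.54 -0.3 0 0 0.744 1;-1 -0.54 -0.3 0 0 0.744 1"

```text
time: 1.0
ee_pos: [278.6, 490.4, 283.3]
orientation: [[-0.154, 0.988, -0.0], [0.988, 0.154, -0.001], [-0.001, -0.0, -1.0]]
ft_force: [-0.6, 0.6, -0.1]
grip_width: 18.3
finger_force: 0.0
```

```bash
python3 -c "
from h import *
where()
print(to(cab(0,250,120),0),to(cab(0,250,120),90))"
```

```text
t 1.0 cab xrz [-242.9  557.   121.3] tilt 0.1 F [-0.6  0.6 -0.1] q [-1.21  0.55  0.13  1.71 -0.08  0.89 -0.9 ]
[-2.045e+00  1.621e+00  1.100e-02 -0.000e+00  1.000e-03 -1.000e-03] [-2.045e+00  1.621e+00  1.100e-02 -1.000e-03 -9.990e-01 -0.000e+00]
```

Call:
servo_tool:
  series: "-0.2 0.25 0 0 0 0 1;-0.4 0.5 0 0 -0.1 0 1;-0.6 0.75 0 0 -0.2 0 1;-0.8 1 0 0 -0.3 0 1;-1 1 0 0 -0.3 0 1;-1 1 0 0 -0.3 0 1"

```text
time: 1.6
ee_pos: [451.5, 361.5, 282.2]
orientation: [[-0.136, 0.988, 0.067], [0.877, 0.151, -0.455], [-0.46, -0.003, -0.888]]
ft_force: [-0.2, -0.1, 0.7]
grip_width: 0.4
finger_force: 0.0
```

```bash
python3 -c "
from h import *
where()
print(to(cab(0,250,120),0),to(cab(0,250,120),90))"
```

```text
t 1.6 cab xrz [-91.9 402.9 120.2] tilt 27.4 F [-0.2 -0.1  0.7] q [-1.08  0.76  0.29  1.43  0.17  1.29 -0.76]
[-0.904  0.616  0.467 -0.002  0.304 -0.002] [-0.904  0.616  0.467 -0.003 -0.696  0.001]
```

Call:
servo_tool:
  series: "-0.3 0.2 0.15 0 -0.09 0 1;-0.6 0.4 0.3 0 -0.18 0 1;-0.9 0.6 0.46 0 -0.27 0 1;-0.9 0.61 0.46 0 -0.36 0 1;-0.9 0.61 0.46 0 -0.45 0 1;-0.9 0.61 0.46 0 -0.54 0 1;-0.9 0.61 0.46 0 -0.63 0 1;-0.9 0.61 0.46 0 -0.7 0 1;-0.9 0.61 0.46 0 -0.7 0 1;-0.9 0.61 0.46 0 -0.7 0 1"

```text
time: 2.6
ee_pos: [563.9, 230.0, 283.3]
orientation: [[-0.001, 0.988, 0.154], [0.002, 0.154, -0.988], [-1.0, -0.001, -0.003]]
ft_force: [0.6, 0.1, -0.2]
grip_width: 0.5
finger_force: 0.0
```

```bash
python3 -c "
from h import *
where()
print(to(cab(0,150,-8),90))
snap('top','top1')
snap('wrist','w1')
for i,f in enumerate(['w1']): pass
a=cv2.imread('pics/top1.png')[100:340,150:450]; b=cv2.imread('pics/w1.png')
cv2.imwrite('pics/m1.png',np.hstack([cv2.resize(a,(400,320)),cv2.resize(b,(400,320))]))"
```

```text
t 2.6 cab xrz [ -1.2 255.7 121.3] tilt 89.8 F [ 0.6  0.1 -0.2] q [-1.12  1.29  0.58  1.24  0.65  1.71 -0.74]
[ 0.86   0.009  0.707 -0.    -0.002  0.001]
```

View pics/m1.png

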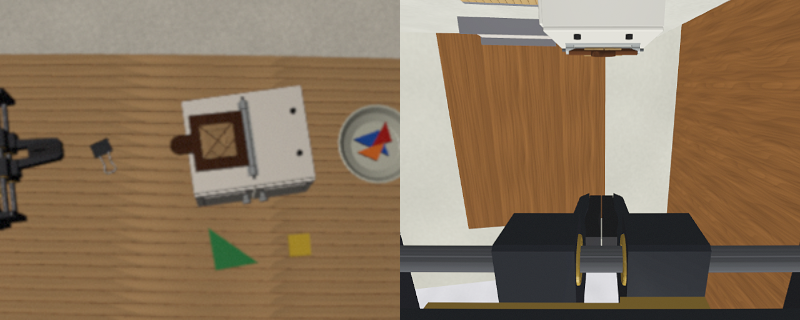

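The tool is horizontal at the left and lined up with the handle, and the clip is clear below it. Next I lower it and go in.

Call:
servo_tool:
  series: "0.3 0 0.1 0 0 0 1;0.6 0 0.3 0 0 0 1;0.86 0 0.5 0 0 0 1;0.86 0.01 0.7 0 0 0 1;0.86 0.01 0.8 0 0 0 1;0.86 0.01 0.8 0 0 0 1"

```text
time: 3.3
ee_pos: [584.2, 108.9, 156.9]
orientation: [[0.002, 0.989, 0.149], [0.001, 0.149, -0.989], [-1.0, 0.002, -0.0]]
ft_force: [-0.5, 0.2, 1.0]
grip_width: 0.5
finger_force: 0.0
```

```bash
python3 -c "
from h import *
where()
print(to(cab(0,96,-8),90))
snap('side','s2')
a=cv2.imread('pics/s2.png')[140:340,130:400]
cv2.imwrite('pics/m2.png',cv2.resize(a,None,fx=2.9,fy=2.9))"
```

```text
t 3.3 cab xrz [  0.2 132.9  -5.1] tilt 90.0 F [-0.5  0.2  1. ] q [-1.01  1.44  0.57  1.41  0.65  1.43 -0.95]
[ 0.019 -0.     0.246 -0.003 -0.    -0.001]
```

View pics/m2.png

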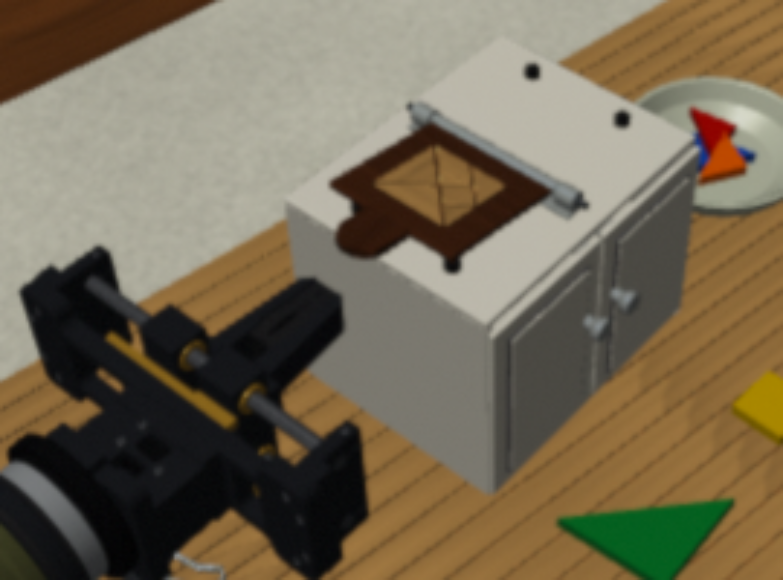

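The fingertip is just outside and below the handle with nothing touching. I'll go in under it.

Call:
servo_tool:
  series: "0.01 0 0.08 0 0 0 1;0.01 0 0.16 0 0 0 1;0.01 0 0.24 0 0 0 1;0.01 0 0.24 0 0 0 1"

```text
time: 3.75
ee_pos: [589.0, 73.6, 154.0]
orientation: [[0.0, 0.989, 0.151], [-0.002, 0.151, -0.989], [-1.0, -0.0, 0.002]]
ft_force: [-0.2, 0.1, 0.3]
grip_width: 0.7
finger_force: 0.0
```

```bash
python3 -c "
from h import *
where()
for a in [10,20,30,40,50,60,70,80,90,97,103]:
    t=np.radians(a); c=100*np.array([np.cos(t),np.sin(t)])+2.5*np.array([np.sin(t),-np.cos(t)])-[0,9]
    print(a,c.round(),to(cab(0,c[0],c[1]),90)[:3])
"
```

```text
t 3.75 cab xrz [-0.5 97.2 -8. ] tilt 90.1 F [-0.2  0.1  0.3] q [-0.98  1.44  0.58  1.47  0.68  1.36 -0.98]
10 [99.  6.] [-0.093  0.003 -0.011]
20 [95. 23.] [-0.206  0.003  0.017]
30 [88. 39.] [-0.312  0.003  0.063]
40 [78. 53.] [-0.409  0.003  0.128]
50 [66. 66.] [-0.493  0.004  0.208]
60 [52. 76.] [-0.562  0.004  0.302]
70 [37. 84.] [-0.614  0.004  0.406]
80 [20. 89.] [-0.646  0.005  0.517]
90 [ 3. 91.] [-0.659  0.005  0.633]
97 [-10.  91.] [-0.656  0.005  0.714]
103 [-20.  89.] [-0.645  0.006  0.783]
```

Call:
servo_tool:
  series: "-0.09 0 -0.01 0 0 0 1;-0.15 0 0 0 0 0 1;-0.21 0 0.02 0 0 0 1;-0.26 0 0.04 0 0 0 1;-0.31 0 0.06 0 0 0 1;-0.36 0 0.09 0 0 0 1;-0.41 0 0.13 0 0 0 1;-0.45 0 0.17 0 0 0 1;-0.49 0 0.21 0 0 0 1;-0.53 0 0.25 0 0 0 1;-0.56 0 0.3 0 0 0 1;-0.56 0 0.3 0 0 0 1"

```text
time: 4.95
ee_pos: [596.1, 29.8, 238.3]
orientation: [[0.001, 0.988, 0.152], [-0.001, 0.152, -0.988], [-1.0, 0.001, 0.001]]
ft_force: [0.1, -0.5, 0.8]
grip_width: 0.5
finger_force: 0.0
```

```bash
python3 -c "
from h import *
where()
for a in [70,80,90,97,103,110]:
    t=np.radians(a); c=100*np.array([np.cos(t),np.sin(t)])+2.5*np.array([np.sin(t),-np.cos(t)])-[0,9]
    print(a,c.round(),to(cab(0,c[0],c[1]),90)[:3])
snap('side','s3')
a=cv2.imread('pics/s3.png')[100:300,130:400]
cv2.imwrite('pics/m3.png',cv2.resize(a,None,fx=2.5,fy=2.5))"
```

```text
t 4.95 cab xrz [-0.3 52.9 76.3] tilt 90.1 F [ 0.1 -0.5  0.8] q [-0.96  1.31  0.64  1.6   0.77  1.29 -0.96]
70 [37. 84.] [-0.052  0.002  0.109]
80 [20. 89.] [-0.085  0.003  0.22 ]
90 [ 3. 91.] [-0.098  0.003  0.336]
97 [-10.  91.] [-0.095  0.003  0.417]
103 [-20.  89.] [-0.084  0.003  0.486]
110 [-32.  86.] [-0.063  0.003  0.565]
```

View pics/m3.png

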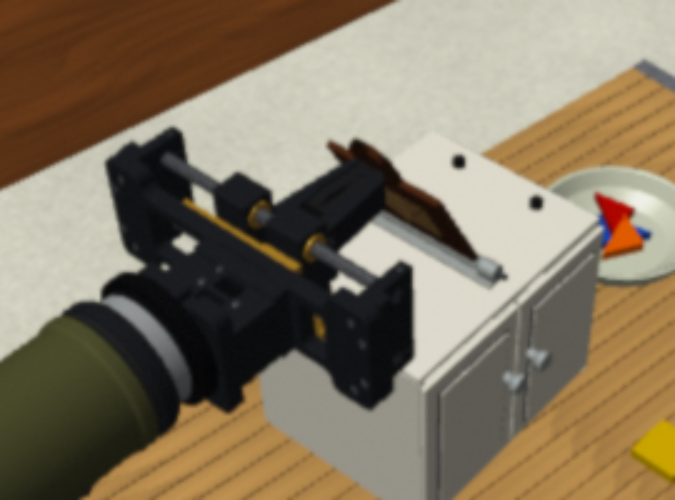

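The paddle follows at about 60°, riding on the fingertip. From here I tilt the tool down gradually so the gripper body stays clear of the roof.

```bash
cat >> h.py <<'E'
def pad(a,th,rho,over=0):
    A,T=np.radians(a),np.radians(th); u=np.array([np.cos(A),np.sin(A)]); n=np.array([np.sin(A),-np.cos(A)])
    x=np.array([np.cos(T),-np.sin(T)]); return rho*u+n*(2.5-over+9*abs(n@x))
def plan(As,rho,over=0):
    s=get_state()
    for a in As:
        th=90-(a-60)*.75; c=pad(a,th,rho,over); print(a,th,c.round(),to(cab(0,*c),th,s))
E
python3 -c "
from h import *
plan([65,70,75,80,85,90,95,100,105,110],96)"
```

```text
65 86.25 [47. 84.] [-0.057  0.001  0.046 -0.001  0.042 -0.   ]
70 82.5 [39. 88.] [-0.083  0.001  0.097 -0.001  0.084 -0.   ]
75 78.75 [31. 91.] [-0.103  0.001  0.15  -0.001  0.125 -0.   ]
80 75.0 [23. 93.] [-0.119  0.001  0.205 -0.001  0.167 -0.   ]
85 71.25 [14. 95.] [-0.13   0.001  0.261 -0.001  0.209 -0.   ]
90 67.5 [ 6. 96.] [-0.136  0.002  0.318 -0.001  0.25  -0.   ]
95 63.75 [-3. 96.] [-0.137  0.002  0.375 -0.001  0.292 -0.   ]
100 60.0 [-11.  96.] [-0.133  0.002  0.432 -0.001  0.334 -0.   ]
105 56.25 [-20.  94.] [-0.124  0.002  0.488 -0.001  0.375 -0.001]
110 52.5 [-28.  92.] [-0.109  0.002  0.544 -0.001  0.417 -0.001]
```

Call:
servo_tool:
  series: "-0.06 0 0.05 0 0.04 0 1;-0.08 0 0.1 0 0.08 0 1;-0.1 0 0.15 0 0.125 0 1;-0.12 0 0.2 0 0.17 0 1;-0.13 0 0.26 0 0.21 0 1;-0.136 0 0.32 0 0.25 0 1;-0.137 0 0.375 0 0.29 0 1;-0.133 0 0.43 0 0.33 0 1;-0.124 0 0.49 0 0.375 0 1;-0.11 0 0.544 0 0.417 0 1;-0.11 0 0.544 0 0.417 0 1"

```text
time: 6.1
ee_pos: [608.6, -52.8, 255.8]
orientation: [[-0.088, 0.989, 0.119], [0.602, 0.148, -0.785], [-0.794, 0.003, -0.608]]
ft_force: [-0.1, -0.2, 0.4]
grip_width: 0.8
finger_force: 0.0
```

```bash
python3 -c "
from h import *
where()
plan([115,120,125,130,135,140,145,150,155,160],94)
snap('side','s4')
a=cv2.imread('pics/s4.png')[80:300,130:420]
cv2.imwrite('pics/m4.png',cv2.resize(a,None,fx=2.5,fy=2.5))"
```

```text
t 6.1 cab xrz [ -0.7 -30.6  93.8] tilt 52.5 F [-0.1 -0.2  0.4] q [-0.68  0.86  0.47  1.74  0.71  0.92 -0.71]
115 48.75 [-35.  87.] [ 0.016  0.005  0.05  -0.002  0.042 -0.004]
120 45.0 [-43.  84.] [ 0.003  0.005  0.105 -0.002  0.084 -0.004]
125 41.25 [-50.  80.] [-0.005  0.005  0.16  -0.002  0.125 -0.004]
130 37.5 [-57.  75.] [-0.007  0.005  0.216 -0.002  0.167 -0.004]
135 33.75 [-63.  69.] [-0.005  0.005  0.272 -0.001  0.209 -0.004]
140 30.0 [-69.  64.] [ 0.003  0.006  0.328 -0.001  0.25  -0.004]
145 26.25 [-75.  57.] [ 0.015  0.006  0.382 -0.001  0.292 -0.004]
150 22.5 [-80.  50.] [ 0.032  0.006  0.436 -0.001  0.334 -0.004]
155 18.75 [-84.  43.] [ 0.054  0.006  0.487 -0.001  0.375 -0.004]
160 15.0 [-87.  35.] [ 0.08   0.006  0.537 -0.001  0.417 -0.004]
```

View pics/m4.png

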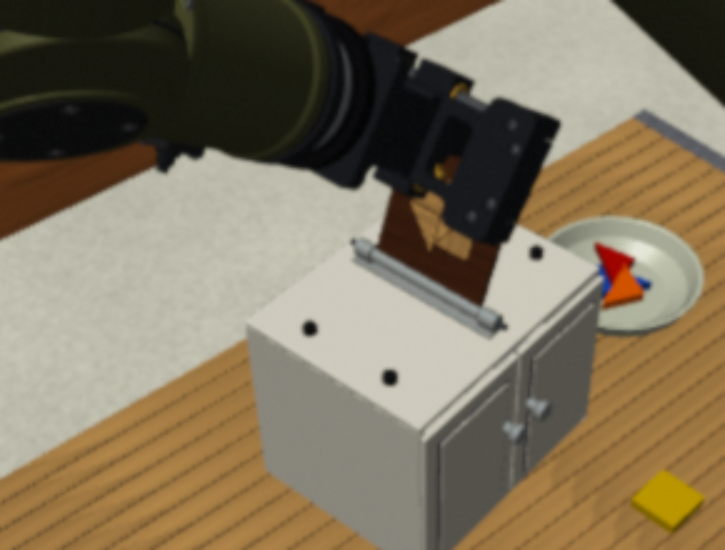

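The paddle is past vertical with its house side towards the fingertip, and the cabinet hasn't moved. I continue.

Call:
servo_tool:
  series: "0.01 0 0.05 0 0.04 0 1;0.003 0 0.105 0 0.084 0 1;-0.005 0 0.16 0 0.125 0 1;-0.007 0 0.216 0 0.167 0 1;-0.005 0 0.272 0 0.21 0 1;0.003 0 0.328 0 0.25 0 1;0.015 0 0.382 0 0.29 0 1;0.03 0 0.436 0 0.33 0 1;0.054 0 0.487 0 0.375 0 1;0.08 0 0.537 0 0.417 0 1;0.08 0 0.537 0 0.417 0 1"

```text
time: 7.25
ee_pos: [616.5, -107.8, 193.5]
orientation: [[-0.145, 0.989, 0.036], [0.955, 0.149, -0.256], [-0.259, -0.003, -0.966]]
ft_force: [-0.7, -1.0, -0.7]
grip_width: 0.3
finger_force: 0.0
```

```bash
python3 -c "
from h import *
where()
plan([165,170,175,178,180],95)
plan([180],95,2)"
```

```text
t 7.25 cab xrz [ -1.3 -86.3  31.5] tilt 15.0 F [-0.7 -1.  -0.7] q [-0.06  0.73  0.04  1.69  0.36  0.72 -0.15]
165 11.25 [-91.  28.] [-0.023  0.009  0.033 -0.003  0.042 -0.003]
170 7.5 [-93.  19.] [-0.023  0.009  0.09  -0.003  0.083 -0.003]
175 3.75 [-94.  11.] [-0.017  0.009  0.146 -0.003  0.125 -0.003]
178 1.5 [-95.   6.] [-0.011  0.01   0.18  -0.002  0.15  -0.003]
180 0.0 [-95.   3.] [-0.006  0.01   0.202 -0.002  0.167 -0.003]
180 0.0 [-95.   1.] [-0.003  0.01   0.215 -0.002  0.167 -0.003]
```

Call:
servo_tool:
  series: "-0.02 0 0.03 0 0.04 0 1;-0.02 0 0.09 0 0.083 0 1;-0.015 0 0.146 0 0.125 0 1;-0.01 0 0.18 0 0.15 0 1;-0.005 0 0.2 0 0.167 0 1;-0.005 0 0.21 0 0.167 0 1;-0.005 0 0.21 0 0.167 0 1"

```text
time: 7.95
ee_pos: [618.5, -112.7, 164.8]
orientation: [[-0.156, 0.988, -0.002], [0.988, 0.156, 0.001], [0.001, -0.002, -1.0]]
ft_force: [-1.6, -0.7, 4.1]
grip_width: 0.2
finger_force: 2.1
```

```bash
python3 -c "
from h import *
where()"
```

```text
t 7.95 cab xrz [ -0.1 -91.3   2.8] tilt -0.1 F [-1.6 -0.7  4.1] q [ 0.21  0.78 -0.18  1.62  0.19  0.76  0.1 ]
```

The tip is at the flat height (2.8 mm above the axis) with 4 N of contact, so the paddle is on its stop. I press 1 mm more and then lift clear.

Call:
servo_tool:
  series: "0 0 0.01 0 0 0 1;0 0 0.01 0 0 0 1;0 0 -0.1 0 0 0 1;0 0 -0.4 0 0 0 1;0 0 -0.7 0 0 0 1;0 0 -1 0 0 0 1;0.5 0 -1 0 0 0 1;1 0 -1 0 0 0 1;1 -0.5 -1 0 0 0 1;1 -1 -1 0 0 0 1;1 -1 -1 0 0 0 1"

```text
time: 9.05
ee_pos: [455.9, 13.1, 314.5]
orientation: [[-0.159, 0.987, -0.001], [0.987, 0.159, 0.001], [0.001, -0.001, -1.0]]
ft_force: [0.5, -0.5, 1.4]
grip_width: 0.4
finger_force: 0.0
```

```bash
python3 -c "
from h import *
where()
g=snap('top','t5'); snap('side','s5')
for n,u,v in [('handle',385,196),('panel',362,200),('hA',333,176),('clip',226,211)]: print(n,px('t5',u,v).round(1))
a=cv2.imread('pics/t5.png')[140:320,200:480]; b=cv2.imread('pics/s5.png')[130:350,130:430]
cv2.imwrite('pics/m5.png',np.hstack([cv2.resize(a,(400,300)),cv2.resize(b,(400,300))]))"
```

```text
t 9.05 cab xrz [-141.3   58.   152.5] tilt -0.1 F [ 0.5 -0.5  1.4] q [ 0.04  0.37 -0.24  1.94  0.11  0.84 -0.1 ]
handle [ 620.7 -116.5  163.7]
panel [611.5 -71.2 165.9]
hA [659.2 -14.  163.9]
clip [614.1 218.2  12.9]
```

View pics/m5.png

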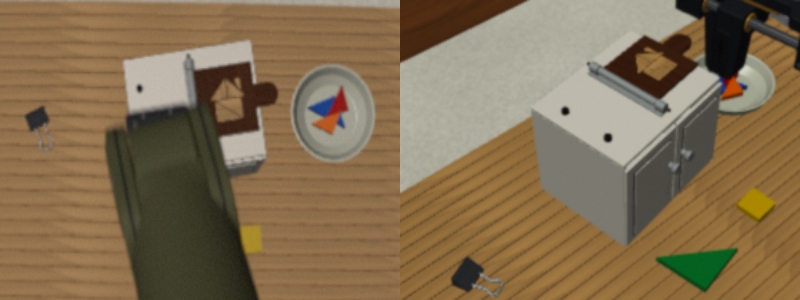

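The paddle lies flat on the right with the house face up, and the handle top is at 164 mm (164.5 expected). The doors are shut, the cabinet and bystanders haven't moved, and the arm is clear.

```bash
python3 -c "
from bench import *
print(sign_off())"
```

```text
the job is handed in; nothing more can be done
None
```

I flipped the paddle onto the right half of the roof and pressed it flat with the house face up. The cabinet, its doors and the loose pieces looked unmoved in the last pictures. I handed the job in at about 9 s; no verdict came back.

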